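# Slide a gift box between the guard posts onto the pick-up mat

### The arm

A 6-joint arm with a two-finger parallel gripper is mounted at the origin on a cart in front of the work surface, level with it; the furniture and walls round the work are solid. World frame = base frame: x ahead of the robot, y to its left, z up, the work surface at z = 0. Lengths are in m, angles in degrees, forces in N, time in s.
With the tool pointing down it reaches from about 0.3 to 0.75 m from the base axis. Payload 8.5 kg.
Tool frame: the origin (TCP) lies on the centre line of the jaws, within the pads' length; the fingertips stand 17 mm ahead of it and the grasp point (between the pads) lies 2 mm behind it (env.tcp_to_tips is the distance from the TCP to the fingertips, in m); z points along the fingers, y is the line along which they close (so a half turn about z gives the same grasp; the last joint's range is limited). The gripper opens to 85 mm and grips with 20 to 120 N. Pads are 22 mm wide; open, the fingers measure 114 mm over their backs; the gripper's body (76 mm by 85 mm) begins 54 mm behind the grasp point. The pads swing forward as they close: fully open they stand 13 mm farther back than shut.
Start: joints at [-83.325, 21.807, 74.336, -0, 83.858, -12.336], TCP at [0.179, -0.52, 0.248] pointing down, gripper open.
Joint ranges: [-178.18, 178.18], [-50.72, 133.34], [12.68, 142.11], [-81.47, 261.47], [9.98, 163.14], [-165.26, 165.26]. Speed limits (degrees/s): [136.94, 136.94, 180, 180, 180, 180].

### API

Orientations are given as a 3x3 rotation matrix whose columns are the frame's x, y, z axes.
In Python, from rig import env gives the robot as it stands. The module is installed in compiled form; this text tells all that it offers.
- The arm moves only by the shell command python3 -m pendant 'ROWS' [FORCE]. ROWS is JSON, a list of rows, each a list of 7 numbers: the opening, from 0 (shut) to 1 (fully open), then the shift along the tool's x, y, z in m, then the turn, a rotation vector about the tool's x, y, z in rad. A call has 1 to 5 rows; each row is the pose to reach, as a shift and turn from the pose commanded when the call began, along the tool's axes at that moment; what a row does not reach only later rows make up. A row lasts 1/8 s, in which the tool goes at most 62.5 mm and 10.7 degrees, less where a joint would pass 70% of its speed; a pose out of reach is approached as far as the arm can. A call with a gripper value outside its range is refused whole. The fingers move at their own pace and stop on an object; FORCE is the grip in N (left out, the last holds). Time passes only in rows, so rows that repeat a pose let the fingers close. It gives the time, the measured TCP pose, the force, the opening and the grip force at its end, in the units of the state.
- env.observe(): the state, without advancing time (a new reading comes with each control period).
- env.get_image(name): name is "scene" or "side" or "wrist"; returns a dict with "image" (384x512x3 uint8, blue, green, red), "fx", "fy", "cx", "cy" (pixels), "pose" (4x4, takes a point from camera to world coordinates). Camera axes: x right, y up, looking along -z (the intrinsics and any distortion apply to the point x, -y, -z); pixel columns grow to the right and rows downward; lengths in m; the calibration is good to about 2 mm. A picture is of the moment at which its call begins. There is no depth.
- env.close_job(): hands the job in; it is judged then, once.
Trained networks look in the newest picture that a camera, given by its name, has taken for a name from the list of things; names that differ only in an ending like _2 or _b are one class to them, and where a whole thing is asked for, a point or a joint stands for the part that bears it (a point fixed in the world has none). Each returns a list of dicts, best first, with "conf" (0 to 1); they miss things now and then, are a little off and sometimes report something else, mostly with a low value. They report only what shows in the picture. A call takes as long as a camera call.
- env.find_in(camera, thing): "bbox" ([centre column, centre row, width, height] in pixels, round what is visible of it).
- env.trace(camera, thing): "mask" (384x512 bool, what is visible of it) and "bbox" ([centre column, centre row, width, height] in pixels, round what is visible of it).
- env.tip_of(camera, thing): "centre" ([column, row] in pixels: a listed point, or the origin of a listed thing).
The state is a dict: "time_s": time; "q": joint angles; "qvel": joint speeds; "joint_efforts": joint torques, N m; "position": TCP position; "tool_rot": TCP orientation; "ft_force": force on the tool from outside, world axes, zero at the start; "wrist_torque": the same for the moment, N m; "grip_width": finger opening in m; "gripper_force": force on a finger pad.
Only numpy, scipy, OpenCV 4.12 (cv2) and the standard library are available. Lean on these libraries where they do the work, as an engineer would, in place of code of your own. Each camera call takes 0.05 s, during which the arm holds its last target. There are 200 camera calls.

### The job

Gently push the navy gift box along the counter, through the narrow gap between the two low steel posts, until it lies wholly on the cork pick-up mat behind them, square to the mat. Only push it: do not pick it up or squeeze it, and leave the bell, the cup lids and the sticker roll where they are. Finish with the arm clear of everything.

Things in the scene. Friction and masses are not known exactly. Their poses are not given: they have to be found in the camera images.
- gift_box: closed navy gift box with a gold band, 98 mm long (its x) x 72 mm wide (its y; the lid's rim looks 74) x 52 mm high, about 0.14 kg, loose, standing on the counter in front of the posts (on the side away from the mat). Its origin is the centre of its underside. It has to go through the gap lengthwise; either end may lead.
- gate: fixed: two upright round steel posts, 22 mm diameter and 50 mm high, screwed to the counter. The origin is on the counter, midway between them; the posts stand at y = +51 mm and y = -51 mm, so the free gap is 80 mm wide. x points through the gap, from the box's side to the mat's side: the way the box is to go.
- mat_center (a point): centre of the pick-up mat, a cork rectangle with a thin black border, flush with the counter (nothing to climb), 140 mm along the gate's x and 130 mm along its y; it lies on the gate's x axis, 88 mm beyond the line of the posts, so it begins 18 mm beyond that line. Same axes as the gate.
- call_bell: bystander: round counter bell, 82 mm diameter, 60 mm high, beside the mat; origin at the centre of its underside
- lid_stack: bystander: stack of black cup lids, 88 mm diameter, 44 mm high, on the other side of the mat; origin at the centre of its underside
- sticker_roll: bystander: roll of round stickers lying flat, 73 mm diameter, 30 mm high, near the counter's front edge; origin at the centre of its underside

How it is judged:
By the outcome, as a careful person would: the job done as asked, in the order asked, and still so for the second after the job is handed in, with the robot touching nothing.
It also fails if it takes over 72 s, if anything falls off the work surface, if the arm or the gripper's body presses on something with over 40 N, if the wrist force passes 120 N, or if a joint passes its speed limit or range.

## Working session

There is one attempt and no reset: what is moved stays moved. The work goes in short steps, Python scripts to look and compute and a shell command to move; the robot and the scene stay as the last step left them, time stands still between calls to the robot, and variables do not carry over. Pictures are saved under pics/ and viewed, at most 13 in all, crops included, and the job is handed in when it is done.

```bash
mkdir -p pics
cat > h.py <<'E'
import numpy as np, cv2
from rig import env
def ray(im,u,v):
    K=np.array([[im["fx"],0,im["cx"]],[0,im["fy"],im["cy"]],[0,0,1.]])
    P=np.array(im["pose"]); d=np.linalg.inv(K)@[u,v,1]; d=np.array([d[0],-d[1],-d[2]])
    return P[:3,3],P[:3,:3]@d
def at(im,u,v,z=0):
    o,d=ray(im,u,v); return o+d*(z-o[2])/d[2]
E
python3 - <<'E'
from h import *
s=env.observe(); print({k:np.round(s[k],3).tolist() for k in("time_s","position","tool_rot","grip_width")})
ims={}
for c in("scene","side","wrist"):
    im=env.get_image(c); print(im.keys()); cv2.imwrite(f"pics/{c}0.png",im["image"]); 
    for t in("gift_box","gate","mat_center","call_bell","lid_stack","sticker_roll"):
        try:
            r=env.tip_of(c,t)[:2]
            print(c,t,[(round(x["conf"],2),np.round(x["centre"],0).tolist(),np.round(at(im,*x["centre"]),3)[:2].tolist()) for x in r])
        except Exception as e: print(c,t,e)
a=[cv2.imread(f"pics/{c}0.png") for c in("scene","side")]
cv2.imwrite("pics/a0.png",cv2.resize(np.hstack(a),(800,300)))
E
```

```text
{'time_s': 0.0, 'position': [0.179, -0.52, 0.248], 'tool_rot': [[0.945, 0.326, -0.0], [0.326, -0.945, 0.002], [0.0, -0.001, -1.0]], 'grip_width': 0.086}
dict_keys(['image', 'fx', 'fy', 'cx', 'cy', 'pose'])
scene gift_box [(0.78, [241.0, 200.0], [0.602, -0.077])]
scene gate [(0.6, [276.0, 188.0], [0.576, -0.172])]
scene mat_center [(0.86, [304.0, 179.0], [0.553, -0.251])]
scene call_bell [(0.93, [324.0, 212.0], [0.44, -0.202])]
scene lid_stack [(0.95, [276.0, 148.0], [0.695, -0.285])]
scene sticker_roll [(0.82, [251.0, 296.0], [0.378, 0.082])]
dict_keys(['image', 'fx', 'fy', 'cx', 'cy', 'pose'])
side gift_box [(0.63, [276.0, 204.0], [0.603, -0.064])]
side gate []
side mat_center []
side call_bell []
side lid_stack []
side sticker_roll [(0.65, [166.0, 165.0], [0.362, 0.093])]
dict_keys(['image', 'fx', 'fy', 'cx', 'cy', 'pose'])
wrist gift_box []
wrist gate []
wrist mat_center []
wrist call_bell []
wrist lid_stack []
wrist sticker_roll []
```

View pics/scene0.png

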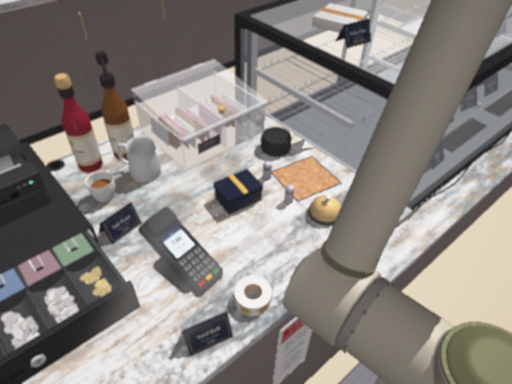

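View pics/side0.png

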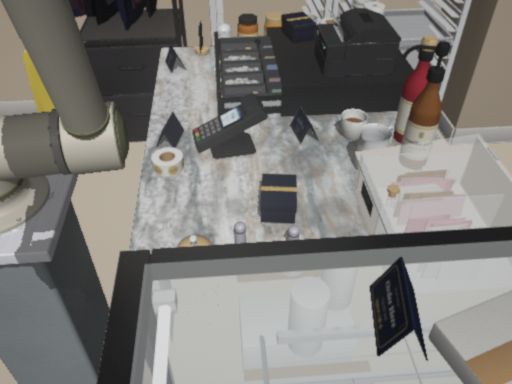

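The scene view shows the box near (238,190), the posts at (267,171) and (289,193), and the mat at (305,178) with the lids and bell beside it. A glass case stands beyond. The side view shows the box at (278,198) and the post tops at (240,228) and (293,232), in front of the case's frame.

Run:
```python
from h import *
im=env.get_image("scene"); si=env.get_image("side")
for n,p in dict(mat_far=(320,158),mat_right=(341,178),mat_l=(273,178),mat_b=(307,198),c1=(352,178),c2=(245,108),postL=(266,180),postR=(288,203)).items(): print(n,np.round(at(im,*p),3)[:2], "z.3",np.round(at(im,*p,.3),3)[:2])
for n,p in dict(edgeL=(120,255),edgeR=(512,237),pL=(240,229),pR=(293,233)).items(): print("side",n,[np.round(at(si,*p,z),3)[:2].tolist() for z in(0,.05,.2,.4)])
for c,i in(("scene",im),("side",si)):
  print(c,np.round(i["pose"],2).tolist(),i["fx"])
  for t in ("gate","gift_box"):
    for r in env.trace(c,t)[:2]:
        print(t,round(r["conf"],2),np.round(r["bbox"]))
        if t=="gift_box":
            cs,_=cv2.findContours(r["mask"].astype(np.uint8),0,1); k=max(cs,key=cv2.contourArea)
            print(cv2.approxPolyDP(k,4,True)[:,0].tolist())
wi=env.get_image("wrist");T=np.eye(4);s=env.observe();T[:3,:3]=s["tool_rot"];T[:3,3]=s["position"]
print("cam in tool",np.round(np.linalg.inv(T)@wi["pose"],3).tolist(),wi["fx"])
```

```text
mat_far [ 0.587 -0.349] z.3 [ 0.361 -0.045]
mat_right [ 0.495 -0.331] z.3 [ 0.307 -0.034]
mat_l [ 0.609 -0.192] z.3 [0.374 0.047]
mat_b [ 0.5   -0.207] z.3 [0.31  0.038]
c1 [ 0.476 -0.353] z.3 [ 0.296 -0.047]
c2 [ 0.912 -0.351] z.3 [ 0.551 -0.046]
postL [ 0.615 -0.173] z.3 [0.378 0.058]
postR [ 0.518 -0.158] z.3 [0.321 0.067]
side edgeL [[0.29, -0.179], [0.305, -0.223], [0.352, -0.356], [0.413, -0.532]]
side edgeR [[1.055, -0.198], [1.015, -0.24], [0.893, -0.369], [0.732, -0.54]]
side pL [[0.523, -0.13], [0.521, -0.178], [0.516, -0.321], [0.51, -0.512]]
side pR [[0.628, -0.15], [0.618, -0.196], [0.591, -0.335], [0.554, -0.52]]
scene [[-0.65, 0.54, -0.53, 0.04], [-0.76, -0.45, 0.47, 0.38], [0.02, 0.71, 0.7, 0.72], [0.0, 0.0, 0.0, 1.0]] 412.2236202399092
gate 0.55 [302. 182.  73.  46.]
gift_box 0.61 [237. 193.  46.  46.]
[[247, 170], [213, 183], [215, 198], [228, 214], [261, 198], [262, 186]]
side [[1.0, 0.06, -0.05, 0.5], [-0.08, 0.65, -0.75, -0.78], [-0.01, 0.75, 0.66, 0.69], [0.0, 0.0, 0.0, 1.0]] 468.0552907629628
gift_box 0.82 [278. 198.  35.  50.]
[[263, 173], [260, 220], [293, 221], [295, 175]]
cam in tool [[-0.0, 0.95, 0.311, 0.08], [1.0, -0.0, 0.001, 0.0], [0.001, 0.311, -0.95, -0.126], [0.0, 0.0, 0.0, 1.0]] 334.6945602218306
```

```bash
python3 -c "
import cv2
a=cv2.imread('pics/scene0.png')[90:290,170:437];cv2.imwrite('pics/c0.png',cv2.resize(a,(800,600),interpolation=2))"
```

```text
(no output)
```

View pics/c0.png

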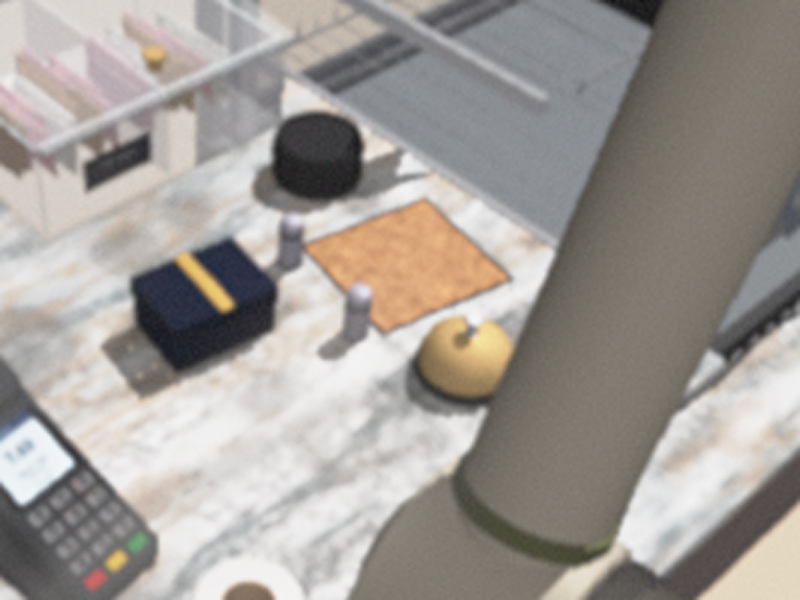

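The crop gives the mat corners as image pixels of about (312,157), (340,183), (299,200) and (272,173). The case front is near y=-0.36 and about 0.2 m high. I'll rise and move over the box for a close look.

```bash
python3 -m pendant '[[1,0,0,-0.06,0,0,0],[1,0.05,-0.02,-0.09,0,0,-0.15],[1,0.1,-0.05,-0.09,0,0,-0.3],[1,0.155,-0.077,-0.09,0,0,-0.45],[1,0.21,-0.105,-0.09,0,0,-0.6]]'; python3 -c "
from h import *
s=env.observe();R=np.array(s['tool_rot']);d=np.array([.59,-.10,.33])-s['position'];print(R.T@d,np.degrees(np.arctan2(R[1,0],R[0,0])))"
```

```text
time_s: 2.02
position: [0.3445, -0.3508, 0.3385]
tool_rot: [[0.593, 0.805, 0.0], [0.805, -0.593, -0.0], [-0.0, 0.0, -1.0]]
ft_force: [0.7, -0.7, 0.3]
grip_width: 0.0853
gripper_force: 0.0
[0.34751098 0.04901959 0.0084751 ] 53.642362867559626
```

```bash
python3 -m pendant '[[1,0.06,0.009,0.0,0,0,-0.1],[1,0.12,0.017,0.0,0,0,-0.2],[1,0.18,0.025,0,0,0,-0.3],[1,0.24,0.034,0,0,0,-0.38],[1,0.3,0.042,0,0,0,-0.38]]' >/dev/null; python3 -m pendant '[[0.3,0.047,0.006,0.01,0,0,0],[0.3,0.047,0.006,0.01,0,0,0],[0.3,0.047,0.006,0.01,0,0,0]]'
python3 - <<'E'
from h import *
im=env.get_image("wrist"); cv2.imwrite("pics/w1.png",im["image"]); np.save("w1.npy",im,allow_pickle=True)
for t in("gift_box","gate","mat_center","call_bell","lid_stack"):
    print(t,[(round(x["conf"],2),np.round(x["centre"],1).tolist(),np.round(at(im,*x["centre"]),3)[:2].tolist()) for x in env.tip_of("wrist",t)[:2]])
for r in env.trace("wrist","gift_box")[:1]:
    cs,_=cv2.findContours(r["mask"].astype(np.uint8),0,1); k=max(cs,key=cv2.contourArea)
    print(r["conf"],cv2.approxPolyDP(k,4,True)[:,0].tolist(),cv2.minAreaRect(k))
E
```

```text
time_s: 3.02
position: [0.5738, -0.093, 0.3285]
tool_rot: [[0.256, 0.967, 0.0], [0.967, -0.256, -0.0], [-0.0, 0.0, -1.0]]
ft_force: [1.0, -0.1, 0.6]
grip_width: 0.032
gripper_force: 0.0
gift_box [(0.77, [274.3, 117.9], [0.611, -0.071])]
gate [(0.68, [264.3, 191.8], [0.572, -0.169])]
mat_center [(0.96, [267.6, 251.2], [0.553, -0.262]), (0.4, [58.6, 48.5], [0.369, 0.082])]
call_bell [(0.72, [182.5, 236.4], [0.436, -0.206])]
lid_stack [(0.94, [366.4, 244.8], [0.701, -0.29])]
```

View pics/w1.png

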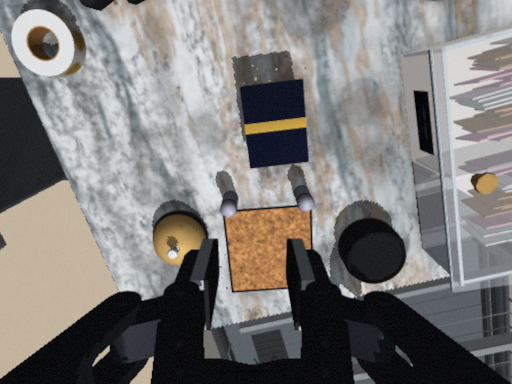

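The wrist view shows the box lid corners at about (241,87), (302,80), (309,161) and (250,168). The posts' tops are at (229,209) and (305,204), and the mat corners at (224,212), (311,206), (233,292). The box stands a little askew of the gate axis.

```bash
cat > meas.py <<'E'
from h import *
def boxpose(im,box=(225,320,70,180)):
    B=im["image"].astype(int); a,b,c,d=box
    m=np.zeros(B.shape[:2],np.uint8); m[c:d,a:b]=1
    b_,g,r=B[...,0],B[...,1],B[...,2]
    navy=((b_<90)&(r<50)&(g<60))|((r>150)&(b_<110)&(r-b_>90)); m&=navy.astype(np.uint8)
    m=cv2.morphologyEx(m,cv2.MORPH_OPEN,np.ones((5,5))); m=cv2.morphologyEx(m,cv2.MORPH_CLOSE,np.ones((9,9)))
    k=max(cv2.findContours(m,0,1)[0],key=cv2.contourArea)
    w=np.array([at(im,*p,.052)[:2] for p in k[:,0].astype(float)])*1000
    return k,w
def lid(w):
    (c,s,a)=cv2.minAreaRect(w.astype(np.float32))
    if s[0]<s[1]: a+=90
    return np.array(c),s,a%180
E
python3 - <<'E'
from meas import *
im=np.load("w1.npy",allow_pickle=True).item()
k,w=boxpose(im); print(cv2.minAreaRect(k),lid(w), len(k))
print(cv2.approxPolyDP(k,4,True)[:,0].tolist())
# mat: orange mask
I=im["image"].astype(int); m=((I[...,2]-I[...,0]>70)&(I[...,2]>120)).astype(np.uint8)
m[:195]=0; m[:,:215]=0; m[:,330:]=0; m=cv2.morphologyEx(m,cv2.MORPH_CLOSE,np.ones((5,5)));m=cv2.morphologyEx(m,cv2.MORPH_OPEN,np.ones((5,5)))
k=max(cv2.findContours(m,0,1)[0],key=cv2.contourArea)
pa=cv2.approxPolyDP(k,5,True)[:,0]; print([(p.tolist(),np.round(at(im,*p.astype(float))[:2]*1000).tolist()) for p in pa])
for p in((224.5,211.5),(311,206),(313,288),(233,292)): print(np.round(at(im,*p)*1000)[:2])
for p in((229,209),(305,204)): print("post top",np.round(at(im,*p,.05)*1000)[:2])
E
```

```text
((275.56695556640625, 123.052490234375), (82.9684829711914, 62.843055725097656), 83.0887680053711) (array([607.31713867, -72.6346817 ]), (97.70516204833984, 72.69197082519531), 82.4990234375) 276
[[302, 80], [241, 87], [251, 166], [307, 160]]
[([309, 212], [628.0, -216.0]), ([279, 208], [587.0, -198.0]), ([226, 217], [508.0, -192.0]), ([234, 289], [486.0, -314.0]), ([286, 286], [567.0, -330.0]), ([286, 238], [586.0, -248.0]), ([300, 237], [606.0, -252.0]), ([310, 248], [617.0, -274.0])]
[ 508. -183.]
[ 632. -207.]
[ 607. -344.]
[ 483. -319.]
post top [ 524. -163.]
post top [ 621. -181.]
```

```bash
python3 -m pendant '[[0.8,0.006,0.02,0,0,0,-0.18],[0.8,0.012,0.04,0.02,0,0,-0.36],[0.8,0.018,0.06,0.04,0,0,-0.54],[0.8,0.026,0.08,0.06,0,0,-0.72],[0.8,0.034,0.101,0.08,0,0,-0.9]]' >/dev/null;  python3 -m pendant '[[0.8,0,0,0.02,0,0,-0.18],[0.8,0,0,0.04,0,0,-0.36],[0.8,0,0,0.06,0,0,-0.54],[0.8,0,0,0.08,0,0,-0.72],[0.8,0,0,0.08,0,0,-0.746]]'
cat > fr.py <<'E'
from meas import *
G=np.array([572.5,-173]);A=-100.5
d=np.array([np.cos(np.radians(A)),np.sin(np.radians(A))]);e=np.array([-d[1],d[0]])
def gf(p): p=np.asarray(p)[:2]-G; return np.round([p@d,p@e],1)
def st():
    s=env.observe();R=np.array(s["tool_rot"]);p=np.array(s["position"])*1000
    print("t",s["time_s"],"tcp gate(d,e)",gf(p),"z",round(p[2],1),"yaw",round(np.degrees(np.arctan2(R[1,0],R[0,0])),2),"F",np.round(s["ft_force"],1),"w",round(s["grip_width"],3),"q6",round(s["q"][5],1))
    return R,p
E
python3 - <<'E'
from fr import *
R,p=st(); im=env.get_image("wrist"); cv2.imwrite("pics/w2.png",im["image"])
sc=env.get_image("scene"); cv2.imwrite("pics/s2.png",sc["image"][90:290,170:437])
print(R.T@np.r_[d,0],R.T@np.r_[e,0])
E
```

```text
time_s: 4.62
position: [0.6797, -0.0858, 0.1669]
tool_rot: [[-0.983, 0.183, -0.003], [0.183, 0.983, 0.001], [0.003, 0.0, -1.0]]
ft_force: [0.2, -0.6, -0.5]
grip_width: 0.0679
gripper_force: 0.0
t 4.625 tcp gate(d,e) [-105.3   89.5] z 166.9 yaw 169.43 F [ 0.2 -0.6 -0.5] w 0.068 q6 -96.5
[-1.22652661e-03 -9.99999178e-01 -3.73534191e-04] [-0.999994    0.00122773 -0.00324026]
```

View pics/w2.png

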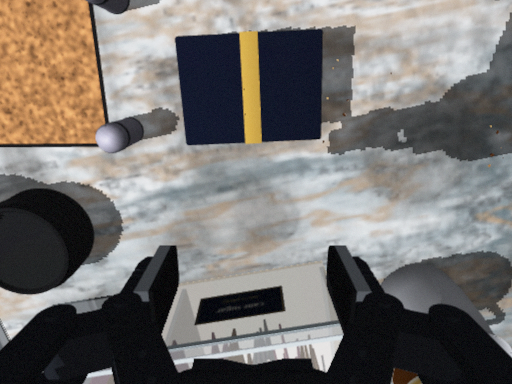

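The wrist view from the side shows the lid with corners (176,38), (321,30), (320,138) and (186,144). The far post's top is at (113,137), the mat's near edge runs (93,0)–(107,145), and the plastic bin shows at the bottom, rows 280 and up.

Run:
```python
from fr import *
im=env.get_image("wrist")
k,w=boxpose(im,(160,340,15,160)); c,s,a=lid(w); print(gf(c),s,"yaw err",a-79.5)
print("post",gf(at(im,113,137,.05)*1000))
for p in((93,0),(107,145),(0,146)):print("mat",gf(at(im,*p)*1000))
for p in((186,300),(325,265),(165,345),(425,275)):print("bin/bottle",[gf(at(im,*p,z)*1000).tolist() for z in(0,.05,.1)])
```

```text
[-104.5   16.3] (97.18970489501953, 73.6559829711914) yaw err 2.5818862915039062
post [-3.2 50.6]
mat [ 18.9 -48.7]
mat [23.9 65.9]
mat [119.3  66.5]
bin/bottle [[-35.9, 229.2], [-47.6, 192.2], [-59.4, 155.2]]
bin/bottle [[-178.1, 188.3], [-165.8, 158.2], [-153.5, 128.1]]
bin/bottle [[-9.0, 287.5], [-25.3, 240.6], [-41.6, 193.7]]
bin/bottle [[-280.4, 200.2], [-250.8, 168.1], [-221.2, 136.0]]
```

```bash
python3 -m pendant '[[0.8,0,0,0.05,0,0,0],[0.8,0,0,0.1,0,0,0],[0.8,0,0,0.13,0,0,0],[0.8,0,0,0.143,0,0,0],[0.8,0,0,0.143,0,0,0]]'; python3 -m pendant '[[0.8,0.006,0,0,0,0,0],[0.8,0.012,0,0,0,0,0],[0.8,0.018,0,0,0,0,0],[0.8,0.024,0,0,0,0,0],[0.8,0.028,0,0,0,0,0]]'
python3 - <<'E'
from fr import *
R,p=st(); im=env.get_image("wrist"); cv2.imwrite("pics/w3.png",im["image"])
E
```

```text
time_s: 5.4
position: [0.6807, -0.0858, 0.0259]
tool_rot: [[-0.983, 0.184, 0.001], [0.184, 0.983, -0.0], [-0.001, -0.0, -1.0]]
ft_force: [-0.0, 0.2, -0.6]
grip_width: 0.0683
gripper_force: 0.0
time_s: 6.02
position: [0.6526, -0.0806, 0.0256]
tool_rot: [[-0.983, 0.183, 0.001], [0.183, 0.983, -0.0], [-0.001, -0.0, -1.0]]
ft_force: [0.8, -0.3, 0.8]
grip_width: 0.0684
gripper_force: 0.6
t 6.025 tcp gate(d,e) [-105.5   62. ] z 25.6 yaw 169.47 F [ 0.8 -0.3  0.8] w 0.068 q6 -96.8
```

View pics/w3.png

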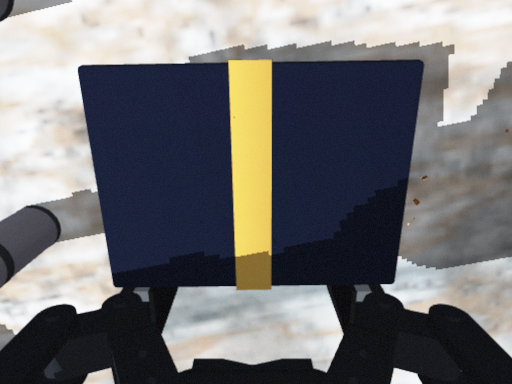

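The box now looks square to the fingers, with its near lid edge at row 287 level with both fingertips. I'll measure it, then push the rest.

```bash
cat > m2.py <<'E'
from fr import *
st(); im=env.get_image("wrist")
I=im["image"].astype(int); m=((I[...,0]-I[...,2]>8)&(I[...,2]<60)&(I[...,0]<110)).astype(np.uint8)
m|=((I[...,2]-I[...,0]>60)&(I[...,1]>90)).astype(np.uint8)
m=cv2.morphologyEx(m,cv2.MORPH_OPEN,np.ones((5,5))); m=cv2.morphologyEx(m,cv2.MORPH_CLOSE,np.ones((9,9)))
k=max(cv2.findContours(m,0,1)[0],key=cv2.contourArea)
w=np.array([at(im,*p,.052)[:2] for p in k[:,0].astype(float)])*1000
c,s,a=lid(w); print("box",gf(c),np.round(s,1),"yaw err",round((a-79.5+90)%180-90,2))
E
python3 m2.py
```

```text
t 6.075 tcp gate(d,e) [-105.5   61.6] z 25.6 yaw 169.47 F [-0.  -0.3 -0.8] w 0.068 q6 -96.8
box [-105.4   14. ] [97.1 74.6] yaw err 0.52
```

```bash
python3 -m pendant '[[0.8,0.003,0,0,0,0,0],[0.8,0.006,0,0,0,0,0],[0.8,0.009,0,0,0,0,0],[0.8,0.012,0,0,0,0,0],[0.8,0.014,0,0,0,0,0]]'; python3 m2.py
```

```text
time_s: 6.75
position: [0.6389, -0.0779, 0.0254]
tool_rot: [[-0.983, 0.183, 0.0], [0.183, 0.983, -0.0], [-0.0, 0.0, -1.0]]
ft_force: [2.0, 0.1, 1.6]
grip_width: 0.0686
gripper_force: 0.9
t 6.75 tcp gate(d,e) [-105.6   48. ] z 25.4 yaw 169.47 F [2.  0.1 1.6] w 0.069 q6 -96.9
box [-105.8    0.8] [97.2 74.3] yaw err -0.07
```

```bash
python3 -m pendant '[[0.8,0.001,0,0,0,0,0],[0.8,0.001,0,0,0,0,0],[0.8,-0.02,0,0,0,0,0],[0.8,-0.03,0,-0.04,0,0,0],[0.8,-0.03,0,-0.1,0,0,0]]'
python3 - <<'E'
from fr import *
im=env.get_image("side"); st()
for n,p in dict(rd_top=(262,100),rd_base=(252,152),rd_base2=(215,155),sign=(316,128),sign_top=(300,108)).items(): print(n,[gf(at(im,*p,z)*1000).tolist() for z in(0,.05,.1)])
cv2.imwrite("pics/s3.png",cv2.resize(im["image"][60:290,130:440],(800,593)))
E
```

```text
time_s: 7.42
position: [0.6678, -0.0833, 0.1242]
tool_rot: [[-0.983, 0.183, -0.005], [0.183, 0.983, 0.002], [0.005, 0.001, -1.0]]
ft_force: [1.1, -1.1, -0.7]
grip_width: 0.0678
gripper_force: 0.0
t 7.475 tcp gate(d,e) [-105.4   80.5] z 134.7 yaw 169.48 F [ 3.3 -1.   8.1] w 0.069 q6 -96.6
rd_top [[-536.8, -56.5], [-452.8, -49.4], [-368.8, -42.3]]
rd_base [[-291.9, -59.3], [-225.7, -52.0], [-159.6, -44.6]]
rd_base2 [[-271.5, -147.0], [-206.9, -133.3], [-142.2, -119.6]]
sign [[-410.1, 95.2], [-335.4, 91.2], [-260.6, 87.2]]
sign_top [[-504.0, 51.3], [-422.4, 50.5], [-340.8, 49.8]]
```

View pics/s3.png

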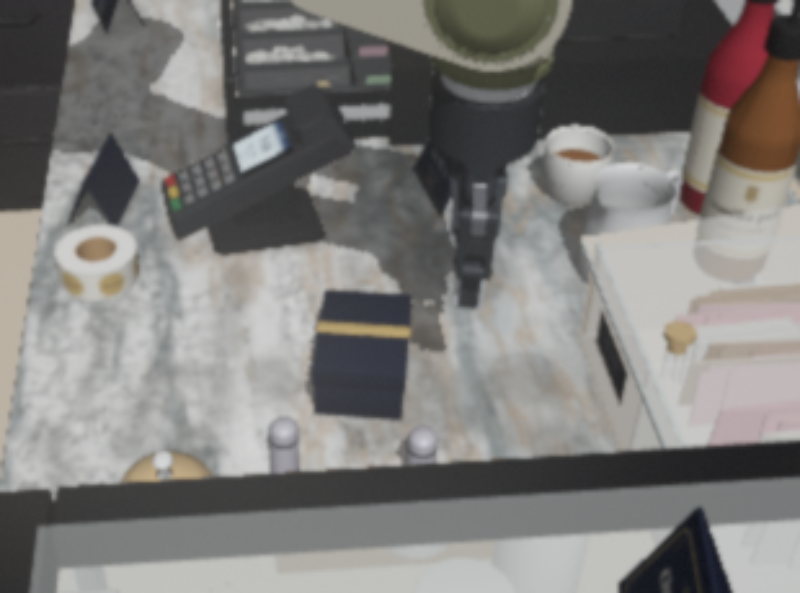

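The side crop shows the box in line with the posts, at (283,430) and (421,440). The card reader is behind it to the left, and the gripper is clear.

```bash
python3 -m pendant '[[0.4,0,0.02,-0.02,0,0,0.18],[0.4,0.01,0.05,-0.03,0,0,0.36],[0.4,0.03,0.075,-0.03,0,0,0.54],[0.4,0.06,0.075,-0.03,0,0,0.72],[0.4,0.08,0.075,-0.03,0,0,0.9]]' >/dev/null; python3 -m pendant '[[0.4,0,0,0,0,0,0.18],[0.4,0,0,0,0,0,0.36],[0.4,0,0,0,0,0,0.54],[0.4,0,0,0,0,0,0.671],[0.4,0,0,0,0,0,0.671]]' >/dev/null
python3 - <<'E'
from fr import *
R,p=st(); im=env.get_image("wrist"); cv2.imwrite("pics/w4.png",im["image"])
T=G-180*d; print("to go",R.T@(np.r_[T,25]-p))
k,w=boxpose(im,(0,512,100,384)); c,s,a=lid(w); print(gf(c),s,a-79.5)
E
```

```text
t 8.725 tcp gate(d,e) [-180.6   -2.2] z 155.0 yaw 79.53 F [0.8 0.1 0.2] w 0.034 q6 -0.3
to go [ -0.58889177   2.36845856 129.95411582]
[-87.9   0.4] (168.46188354492188, 454.4901123046875) 90.09789276123047
```

View pics/w4.png

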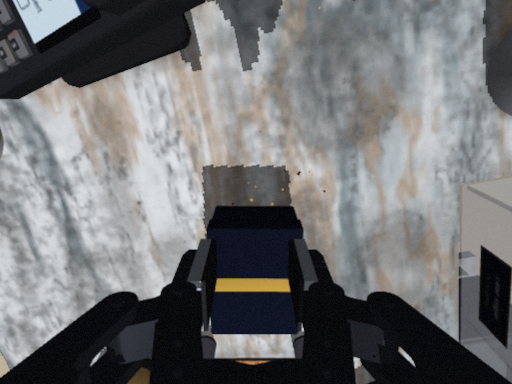

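Looking straight down, the box is ahead of the fingers, with its rear edge at row 207. The card reader is upper left, about 40 mm from the camera's column at (190,50). I'll descend close behind the box.

```bash
python3 -m pendant '[[0.4,-0.006,0.0025,0.03,0,0,0],[0.4,-0.006,0.0025,0.07,0,0,0],[0.4,-0.006,0.0025,0.11,0,0,0],[0.4,-0.006,0.0025,0.129,0,0,0],[0.4,-0.006,0.0025,0.129,0,0,0]]'; python3 m2.py
```

```text
time_s: 9.4
position: [0.6042, -0.0014, 0.025]
tool_rot: [[0.181, 0.983, -0.003], [0.983, -0.181, 0.001], [0.0, -0.003, -1.0]]
ft_force: [0.2, -0.2, 0.2]
grip_width: 0.034
gripper_force: 0.0
t 9.4 tcp gate(d,e) [-174.5   -0.2] z 25.0 yaw 79.57 F [ 0.2 -0.2  0.2] w 0.034 q6 -0.9
box [-161.   -49.9] [7.6 2.9] yaw err -6.87
```

```bash
python3 -m pendant '[[0.4,-0.005,0,0,0,0,0],[0.4,-0.01,0,0,0,0,0],[0.4,-0.015,0,0,0,0,0],[0.4,-0.02,0,0,0,0,0],[0.4,-0.025,0,0,0,0,0]]'|grep -E "ft|grip"; python3 -m pendant '[[0.4,-0.005,0,0,0,0,0],[0.4,-0.01,0,0,0,0,0],[0.4,-0.015,0,0,0,0,0],[0.4,-0.02,0,0,0,0,0],[0.4,-0.022,0,0,0,0,0]]'|grep -E "ft|grip"
python3 - <<'E'
from fr import *
st(); a=[]
im=env.get_image("wrist"); a.append(cv2.resize(im["image"],(400,300)))
sc=env.get_image("scene"); a.append(cv2.resize(sc["image"][120:250,190:363],(400,300)))
si=env.get_image("side"); a.append(cv2.resize(si["image"][130:280,180:380],(400,300)))
cv2.imwrite("pics/w5.png",np.vstack([np.hstack(a[:2]),np.hstack([a[2],a[2]*0])]))
E
```

```text
ft_force: [-0.1, 1.7, 0.7]
grip_width: 0.034
gripper_force: 0.0
ft_force: [-0.6, 3.1, 2.3]
grip_width: 0.0343
gripper_force: 0.0
t 10.7 tcp gate(d,e) [-127.2    0.6] z 26.4 yaw 79.44 F [-0.6  3.1  2.3] w 0.034 q6 -5.4
```

View pics/w5.png

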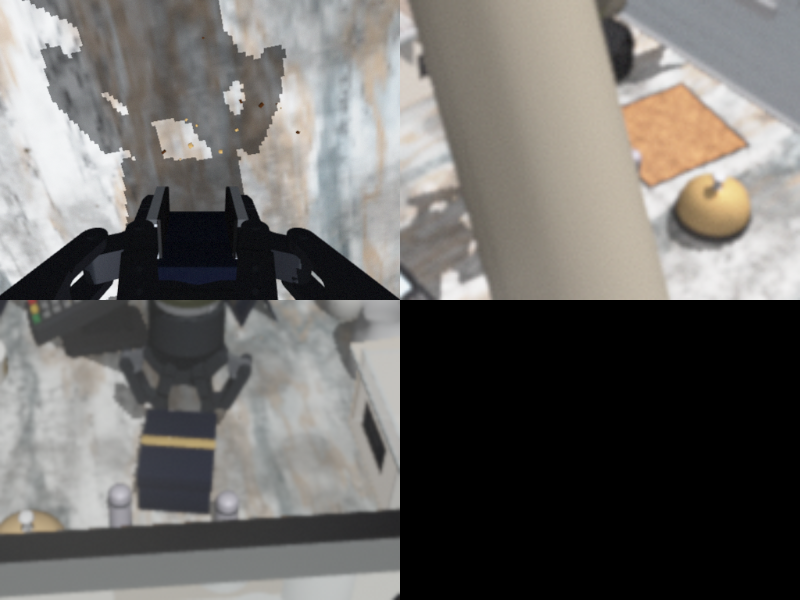

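The side crop shows the box front at (138..214, 490) centred between the posts at (120,495) and (228,503). The wrist and scene views are blocked. I'll measure the centring at full resolution.

```bash
cat > m3.py <<'E'
from fr import *
st(); im=env.get_image("side"); B=cv2.GaussianBlur(im["image"],(3,3),0).astype(int)
r=env.trace("side","gift_box")
print("net",[(round(x["conf"],2),np.round(x["bbox"],1).tolist()) for x in r[:1]])
if r:
    m=r[0]["mask"]; dk=(B.max(2)<95)&cv2.dilate(m.astype(np.uint8),np.ones((5,5))).astype(bool)
    L=[];Rr=[]
    for y in range(int(m.any(1).argmax())+3, 384):
        x=np.where(m[y])[0]
        if len(x)<20: break
        L.append((x[0]-.5,y)); Rr.append((x[-1]+.5,y))
    for i in range(0,len(L),4): print(L[i],Rr[i],"at z.052",gf(at(im,*L[i],.052)*1000),gf(at(im,*Rr[i],.052)*1000))
for y in (226,228,230):
    print(y,B[y,225:310].sum(1).tolist())
E
python3 m3.py
```

```text
t 10.85 tcp gate(d,e) [-127.2    0.6] z 26.3 yaw 79.45 F [ 0.2 -0.3  1. ] w 0.034 q6 -5.4
net [(0.61, [269.0, 209.6, 41.8, 52.7])]
(np.float64(252.5), 187) (np.float64(286.5), 187) at z.052 [-104.5  -38.2] [-111.1   31.3]
(np.float64(251.5), 191) (np.float64(287.5), 191) at z.052 [-92. -39.] [-99.   33.9]
(np.float64(250.5), 195) (np.float64(287.5), 195) at z.052 [-79.7 -39.7] [-86.9  34.4]
(np.float64(249.5), 199) (np.float64(286.5), 199) at z.052 [-67.7 -40.4] [-74.8  33. ]
(np.float64(249.5), 203) (np.float64(286.5), 203) at z.052 [-56.1 -39.2] [-63.2  33.6]
(np.float64(248.5), 207) (np.float64(286.5), 207) at z.052 [-44.6 -39.9] [-51.7  34.2]
(np.float64(248.5), 211) (np.float64(286.5), 211) at z.052 [-33.4 -38.6] [-40.5  34.7]
(np.float64(247.5), 215) (np.float64(285.5), 215) at z.052 [-22.3 -39.3] [-29.3  33.3]
(np.float64(247.5), 219) (np.float64(285.5), 219) at z.052 [-11.5 -38.1] [-18.5  33.9]
(np.float64(247.5), 223) (np.float64(285.5), 223) at z.052 [ -0.9 -37. ] [-7.9 34.4]
(np.float64(248.5), 227) (np.float64(284.5), 227) at z.052 [  9.3 -33.9] [ 2.7 33.1]
(np.float64(24
[... 660 characters left out ...]
 177, 176, 176, 176, 176, 175, 175, 174, 174, 174, 173, 173, 173, 172, 173, 173, 173, 172, 172, 172, 172, 172, 169, 170, 169, 169, 171, 184, 254, 365, 432, 430, 417, 435, 473, 507, 525, 535, 538, 537, 525, 505, 485, 478, 476, 476, 474, 469, 463, 461, 465, 470, 469, 468]
230 [622, 622, 619, 610, 595, 583, 568, 532, 449, 375, 375, 422, 465, 495, 512, 513, 498, 472, 437, 411, 428, 483, 491, 408, 283, 204, 181, 178, 177, 176, 174, 175, 175, 175, 173, 172, 172, 172, 173, 172, 170, 170, 170, 169, 168, 169, 170, 169, 169, 168, 168, 167, 167, 168, 168, 169, 168, 169, 185, 244, 326, 364, 354, 372, 434, 498, 538, 562, 582, 588, 579, 561, 532, 494, 466, 460, 460, 460, 464, 470, 478, 487, 501, 509, 506]
```

The dark front face spans columns 248.7–284.5, between post edges at about 244.5 and 288.5, so it is centred. I'll push on and watch the force.

```bash
for i in 1; do python3 -m pendant '[[0.4,-0.005,0,0,0,0,0],[0.4,-0.01,0,0,0,0,0],[0.4,-0.015,0,0,0,0,0],[0.4,-0.02,0,0,0,0,0],[0.4,-0.025,0,0,0,0,0]]'|grep -E "ft"; python3 -m pendant '[[0.4,-0.005,0,0,0,0,0],[0.4,-0.01,0,0,0,0,0],[0.4,-0.015,0,0,0,0,0],[0.4,-0.02,0,0,0,0,0],[0.4,-0.025,0,0,0,0,0]]'|grep -E "ft"; done; python3 m3.py | head -16
```

```text
ft_force: [1.0, 1.3, 1.0]
ft_force: [0.2, 2.1, 1.3]
t 12.2 tcp gate(d,e) [-77.2   0.5] z 26.3 yaw 79.46 F [0.2 2.1 1.3] w 0.034 q6 -10.2
net [(0.93, [265.9, 220.8, 42.8, 41.1])]
(np.float64(249.5), 203) (np.float64(286.5), 203) at z.052 [-56.1 -39.2] [-63.2  33.6]
(np.float64(248.5), 207) (np.float64(286.5), 207) at z.052 [-44.6 -39.9] [-51.7  34.2]
(np.float64(248.5), 211) (np.float64(286.5), 211) at z.052 [-33.4 -38.6] [-40.5  34.7]
(np.float64(247.5), 215) (np.float64(285.5), 215) at z.052 [-22.3 -39.3] [-29.3  33.3]
(np.float64(246.5), 219) (np.float64(285.5), 219) at z.052 [-11.3 -40. ] [-18.5  33.9]
(np.float64(246.5), 223) (np.float64(284.5), 223) at z.052 [ -0.7 -38.8] [-7.7 32.5]
(np.float64(246.5), 227) (np.float64(284.5), 227) at z.052 [  9.6 -37.7] [ 2.7 33.1]
(np.float64(245.5), 231) (np.float64(283.5), 231) at z.052 [ 20.  -38.3] [13.2 31.8]
(np.float64(245.5), 235) (np.float64(283.5), 235) at z.052 [ 30.  -37.2] [23.2 32.3]
(np.float64(244.5), 239) (np.float64(282.5), 239) at z.052 [ 40.1 -37.9] [33.3 31. ]
226 [615, 616, 612, 598, 580, 568, 571, 571, 535, 479, 471, 50
[... 527 characters left out ...]
 178, 178, 178, 176, 176, 176, 176, 176, 176, 176, 175, 173, 173, 173, 173, 173, 173, 173, 172, 170, 170, 170, 172, 171, 170, 170, 170, 173, 207, 292, 383, 417, 414, 433, 471, 504, 522, 533, 536, 535, 525, 505, 485, 476, 476, 475, 473, 467, 461, 460, 463, 468, 469, 467]
230 [619, 622, 619, 610, 595, 580, 568, 529, 447, 373, 374, 420, 463, 492, 510, 510, 495, 470, 434, 377, 300, 230, 196, 185, 184, 182, 182, 182, 181, 181, 180, 179, 179, 178, 178, 176, 176, 176, 176, 176, 174, 173, 173, 173, 173, 173, 173, 171, 171, 171, 171, 171, 172, 173, 173, 171, 171, 171, 176, 207, 276, 331, 343, 368, 433, 497, 536, 562, 580, 586, 577, 559, 530, 492, 465, 459, 460, 460, 463, 469, 477, 488, 501, 508, 503]
```

Run:
```python
from fr import *
im=env.get_image("side")
for u in (239.5,294): print([gf(at(im,u,229.5,z)*1000).tolist() for z in(.045,.05)])
for u in (244.9,285.0): print("lid",gf(at(im,u,228,.052)*1000))
cv2.imwrite("pics/s6.png",cv2.resize(im["image"][180:260,215:322],(800,598),interpolation=cv2.INTER_CUBIC))
```

```text
[[10.7, -50.9], [15.4, -50.2]]
[[0.7, 51.1], [5.5, 51.0]]
lid [ 12.5 -40.3]
lid [ 5.2 34.1]
```

View pics/s6.png

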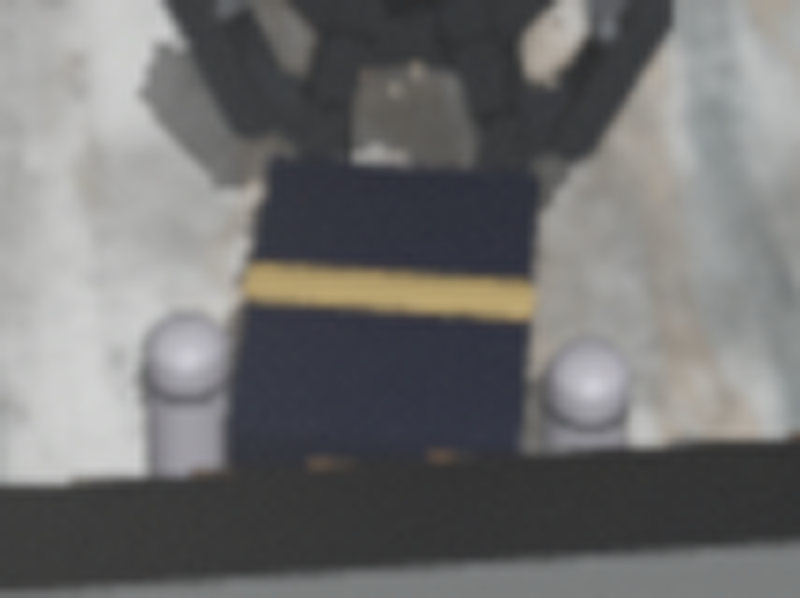

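The crop shows the box's left side almost against the left post (gap at column 230) and about 5 mm of room on the right (525–548). I'll steer about 3 mm to +e while pushing.

```bash
python3 -m pendant '[[0.4,-0.003,0.0008,0,0,0,0],[0.4,-0.007,0.0015,0,0,0,0],[0.4,-0.011,0.0022,0,0,0,0],[0.4,-0.015,0.003,0,0,0,0],[0.4,-0.019,0.0035,0,0,0,0]]'|grep -E "ft"
python3 - <<'E'
from fr import *
st()
im=env.get_image("side"); B=im["image"].astype(int)
for y in(222,225,228): 
    x=np.arange(236,300); g=B[y,236:300].sum(1); k=np.where(g<300)[0]; 
    # subpixel crossing at 300
    i=k[0]; l=x[i]-(300-g[i])/(g[i-1]-g[i]); j=k[-1]; r=x[j]+(300-g[j])/(g[j+1]-g[j])
    print(y,round(l,1),round(r,1),gf(at(im,l,y,.052)*1000),gf(at(im,r,y,.052)*1000))
E
```

```text
ft_force: [0.1, 1.3, 1.7]
t 12.975 tcp gate(d,e) [-58.3   4.1] z 26.3 yaw 79.45 F [0.1 1.3 1.7] w 0.034 q6 -12.0
222 254.0 287.3 [ -4.7 -25. ] [-10.8  37.7]Traceback (most recent call last):
  File "<stdin>", line 7, in <module>
IndexError: index 0 is out of bounds for axis 0 with size 0
```

```bash
python3 -m pendant '[[0.4,-0.005,0,0,0,0,0],[0.4,-0.01,0,0,0,0,0],[0.4,-0.015,0,0,0,0,0],[0.4,-0.02,0,0,0,0,0],[0.4,-0.025,0,0,0,0,0]]'|grep -E "ft"; python3 -m pendant '[[0.4,-0.005,-0.0005,0,0,0,0],[0.4,-0.01,-0.001,0,0,0,0],[0.4,-0.015,-0.001,0,0,0,0],[0.4,-0.02,-0.001,0,0,0,0],[0.4,-0.025,-0.001,0,0,0,0]]'|grep -E "ft"
python3 - <<'E'
from fr import *
st(); a=[]
for c in("scene","side","wrist"):
    im=env.get_image(c)["image"]; a.append(im)
cv2.imwrite("pics/w7.png",np.hstack([cv2.resize(a[0][120:250,210:383],(400,300)),cv2.resize(a[1][180:290,200:347],(400,300))]))
E
```

```text
ft_force: [0.2, 0.9, 0.9]
ft_force: [0.9, 2.8, 2.5]
t 14.275 tcp gate(d,e) [-8.2  3. ] z 26.3 yaw 79.46 F [0.9 2.8 2.5] w 0.034 q6 -16.7
```

View pics/w7.png

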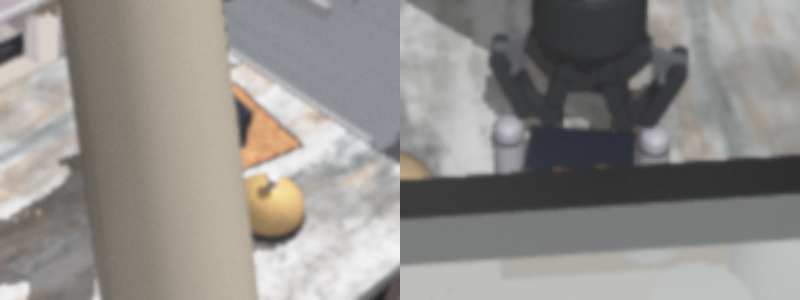

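The side crop shows the box (530–635) centred between the posts (508 and 655), with its front already over the mat in the scene view. The force is low, so I'll finish the push.

```bash
python3 -m pendant '[[0.4,-0.004,0,0,0,0,0],[0.4,-0.008,-0.0003,0,0,0,0],[0.4,-0.012,-0.0006,0,0,0,0],[0.4,-0.016,-0.001,0,0,0,0],[0.4,-0.02,-0.001,0,0,0,0]]'|grep -E "ft"; python3 -m pendant '[[0.4,-0.005,0,0,0,0,0],[0.4,-0.01,0,0,0,0,0],[0.4,-0.014,0,0,0,0,0],[0.4,-0.017,0,0,0,0,0],[0.4,-0.017,0,0,0,0,0]]'|grep -E "ft"; python3 -m pendant '[[0.4,0.008,0,0,0,0,0],[0.4,0.008,0,-0.03,0,0,0],[0.4,0.008,0,-0.08,0,0,0],[0.4,0.02,0,-0.14,0,0,0],[0.4,0.05,0,-0.2,0,0,0]]'|grep -E "ft|pos"
```

```text
ft_force: [1.4, 1.5, 1.8]
ft_force: [-0.6, -1.0, 1.6]
position: [0.5778, -0.1538, 0.2241]
ft_force: [0.5, 0.5, 0.2]
```

```bash
python3 -m pendant '[[0.4,-0.01,0,-0.03,0,0,0],[0.4,-0.02,0,-0.06,0,0,0],[0.4,-0.03,0,-0.09,0,0,0],[0.4,-0.03,0,-0.1,0,0,0],[0.4,-0.03,0,-0.1,0,0,0]]'|grep -E "ft|pos"
python3 - <<'E'
from fr import *
st(); im=env.get_image("wrist"); np.save("w8.npy",im,allow_pickle=True); cv2.imwrite("pics/w8.png",im["image"])
for t in("gift_box","mat_center","gate","call_bell","lid_stack"):
    print(t,[(round(x["conf"],2),np.round(x["centre"],1).tolist(),gf(at(im,*x["centre"])*1000)) for x in env.tip_of("wrist",t)[:1]])
E
```

```text
position: [0.5726, -0.1831, 0.3218]
ft_force: [0.7, 0.1, -0.9]
t 16.925 tcp gate(d,e) [9.9 1.9] z 321.8 yaw 79.48 F [ 0.7  0.1 -0.9] w 0.035 q6 -18.5
gift_box [(0.64, [254.2, 196.3], array([87.7,  4.9]))]
mat_center []
gate [(0.8, [251.6, 130.3], array([-5.5,  1.3]))]
call_bell [(0.71, [155.9, 172.5], array([  52.7, -131.5]))]
lid_stack [(0.96, [355.2, 198.2], array([ 90.6, 148.5]))]
```

View pics/w8.png

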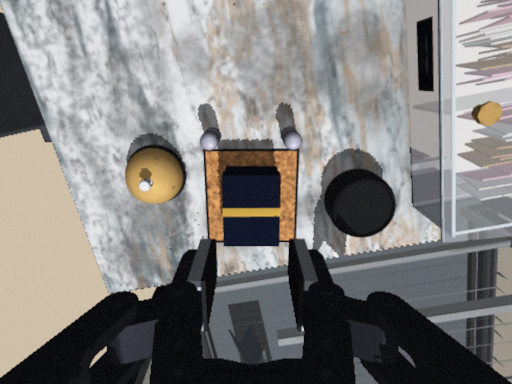

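The final view shows the lid spanning about (222..281, 175..246) over the mat at (205..298, 150..241). It looks square. The lid is displaced in the image by its height, so I'll compute its position.

Run:
```python
from fr import *
im=np.load("w8.npy",allow_pickle=True).item()
I=im["image"].astype(int); m=np.zeros(I.shape[:2],np.uint8)
S=I[160:262,212:292]
m[160:262,212:292]=((S.max(2)<70))|((S[...,2]>180)&(S[...,1]>130)&(S[...,0]<110))
m=cv2.morphologyEx(m,cv2.MORPH_OPEN,np.ones((7,7)));m=cv2.morphologyEx(m,cv2.MORPH_CLOSE,np.ones((9,9)))
k=max(cv2.findContours(m,0,1)[0],key=cv2.contourArea); print(cv2.approxPolyDP(k,3,True)[:,0].tolist())
f=lambda u,v,z:gf(at(im,u,v,z)*1000)
for y in(190,200,225,238):
    x=np.where(m[y])[0]; print(y,x[0],x[-1],f(x[0]-.5,y,.052),f(x[-1]+.5,y,.052))
print("rear bottom",f(252,167,0),"front lid",f(252,246,.052))
for p in((205,150),(298,150),(298,241),(208,241)): print("mat",f(*p,0))
```

```text
[[276, 167], [226, 166], [221, 180], [225, 245], [278, 244], [278, 217], [274, 216], [274, 207], [279, 206]]
190 222 279 [ 61.1 -36.2] [61.1 36.1]
200 222 279 [ 74.3 -36.6] [74.4 36.4]
225 224 278 [108.7 -35. ] [108.7  36. ]
238 224 278 [127.2 -35.5] [127.2  36.4]
rear bottom [44.9  1.8] front lid [138.9   1.8]
mat [ 21.1 -62. ]
mat [21.1 64.2]
mat [158.  70.]
mat [158.  -63.6]
```

```bash
python3 -c "
from rig import env
print(env.close_job())"
```

```text
the job is handed in; nothing more can be done
None
```

The gift box was pushed through the gap and lies wholly on the mat, at least 19 mm inside every edge and square to within about 1°. The bell, lids and sticker roll were never touched, the arm ended clear above everything, and the job is handed in (about 17 s of the 72 s used; the verdict was not shown).

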